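# Slide out the red tap marker and set it on its sloped rest

## Robot

A 7-joint arm with a two-finger parallel gripper is mounted at the origin on a cart in front of the work surface, level with it; the furniture and walls round the work are solid. World frame = base frame: x ahead of the robot, y to its left, z up, the work surface at z = 0. Lengths are in m, angles in degrees, forces in N, time in s.
With the tool pointing down it reaches from about 0.425 to 0.875 m from the base axis. Payload 4.7 kg.
Tool frame: the origin (TCP) lies midway between the tips of the shut fingers; the grasp point (between the pads) lies env.grip_point_offset behind it (env.grip_point_offset is the distance from the TCP to the grasp point, in m); x points along the fingers, y is the direction in which the jaws open and shut, and the axes are right-handed (so a half turn about x gives the same grasp; the last joint's range is limited). The gripper opens to 87 mm and grips with 3 to 60 N. Pads are 19 mm wide; open, the fingers measure 117 mm over their backs; the gripper's body (75 mm by 190 mm) begins 51 mm behind the grasp point.
Start: joints at [-72.76, 18.392, -4.016, 83.108, 1.295, 78.541, -3.26], TCP at [0.184, 0.623, 0.223] pointing down, gripper open.
Joint ranges: [-163.93, 163.93], [-17.29, 119.83], [-79.2, 71.16], [3.27, 140.29], [-89.18, 269.18], [5.43, 117.66], [-154.24, 154.24]. Speed limits (degrees/s): [147.25, 147.25, 180, 180, 180, 180, 180].

## Interface

Orientations are given as [roll, pitch, yaw] about the fixed x, y, z axes, in that order (R = Rz(yaw) Ry(pitch) Rx(roll)).
In Python, from cell import readout, read_camera, camera_params, sign_off, spot_in, pinpoint, env gives the robot as it stands.
- The arm moves only by the shell command python3 -m pendant 'ROWS' [OPENING] [FORCE]. ROWS is a JSON object of lists of equal length, an entry for each row: "xyz": the shift along the world's x, y, z in m, a list of three; "turn": the turn about the world's z in rad. A call has 1 to 10 rows; each row shifts and turns the pose as measured when the row begins; what a row does not reach is not made up. A row lasts 1/8 s, in which the tool goes at most 62.5 mm and 10.7 degrees, less where a joint would pass 70% of its speed; a pose out of reach is approached as far as the arm can. A call is refused whole if a number of a shift passes 0.0625 or a number of a turn 0.188, either way. A call with a gripper value outside its range is refused whole. OPENING is the opening, from 0 (shut) to 1 (fully open), set as the call begins (- or left out, the last holds). The fingers move at their own pace and stop on an object; FORCE is the grip in N (left out, the last holds). Time passes only in rows, so rows that do not move let the fingers close. It gives the time, the measured TCP pose, the force and the opening at its end, in the units of the state.
- readout.get_obs(): the state, without advancing time (a new reading comes with each control period).
- read_camera(name): name is "side" or "top" or "wrist"; returns the picture (480x640x3 uint8, red, green, blue); there is no depth.
- camera_params(name): a dict with "fx", "fy", "cx", "cy" (pixels), "rvec" (rotation vector, rad) and "tvec" (3), from world to camera coordinates, as OpenCV has them; the wrist camera has in their place "hand_eye" (4x4, takes a point from camera to tool coordinates, whose origin is the TCP and whose axes are the tool frame's). Camera axes: x right, y down, z forward; pixel columns grow to the right and rows downward; lengths in m; the calibration is good to about 2 mm. A picture is of the moment at which its call begins: read the wrist's pose just before it. camera_params takes no time and is no camera call.
- sign_off(): hands the job in, once; it reports no verdict.
Trained networks look in the newest picture that a camera, given by its name, has taken for a name from the list of things; names that differ only in an ending like _2 or _b are one class to them, and where a whole thing is asked for, a point or a joint stands for the part that bears it (a point fixed in the world has none). Each returns a list of dicts, best first, with "score" (0 to 1); they miss things now and then, are a little off and sometimes report something else, mostly with a low value. They report only what shows in the picture. A call takes as long as a camera call.
- spot_in(camera, name): "at" ([x, y, z] in m, in the coordinates of the camera as it stood for that picture, good to about 4 mm: the middle of the surface that is visible of it).
- pinpoint(camera, name): "at" ([x, y, z] in m, in the coordinates of the camera as it stood for that picture, good to about 4 mm: a listed point, or the origin of a listed thing).
The state is a dict: "time_s": time; "qpos": joint angles; "joint_velocities": joint speeds; "effort": joint torques, N m; "tool_pos": TCP position; "tool_rot": TCP orientation; "force": force on the tool from outside, world axes, zero at the start; "wrist_torque": the same for the moment, N m; "grip_width": finger opening in m.
Only numpy, scipy, OpenCV 4.12 (cv2) and the standard library are available. Lean on these libraries where they do the work, as an engineer would, in place of code of your own. Each camera call takes 0.05 s, during which the arm holds its last target.

## Task

One of the taps is out of use, so its red marker plate has to go on display. Slide the plate along its storage stand until about a third of its length hangs over the stand's front end (the end away from the tea tin), pick it up by the overhanging end, and lay it flat on the sloped rest, centred and in line with it, with its low end against the lip; keep hold of it until it lies there, then let go. Do not drop the plate and leave the tin, cap, spoon and valve where they are.

Things in the scene. Friction and masses are not known exactly. Their poses are not given: they have to be found in the camera images.
- plate_center (a point): Centre of the loose flat plate, painted red with a white stripe along the middle of both faces: 160 x 55 x 5 mm, about 0.1 kg. x along its 160 mm length, y across its 55 mm width, z normal to its faces. It starts lying flat on the stand's deck between the rails; both faces and both ends are alike. Smooth: it slides easily on the deck and can be dragged by pressing on it.
- stand: Fixed stand; origin at centre of its underside on the worktop, z up. Grey deck 70 mm above it, x -95 to +95 mm, 76 mm wide, on legs at x -65 and 75. Rails on both long sides, 8 mm wide and 8 mm above the deck, leave a 60 mm channel; both ends open, no stops. Front end is at -x. Plate starts along x, its front end 5 to 30 mm behind the front edge. Space under the coming overhang is free.
- stand_front (a point): Middle of the stand's front edge, on the deck surface (70 mm above the worktop); axes as the stand. Mind the fixed bottle shelf over the back of the worktop: its front rail is 0.61 m ahead of the robot and 0.42 m above the worktop.
- rest_bed: Sloped bed of the fixed aluminium rest, 34 mm wide, 6 thick. Origin on its surface, mid width, at the lip's inner face (low end), 50 mm above the worktop. x runs up the slope (35 degrees, 150 mm long), y across, z out of the surface. Lip: 6 mm thick, 10 mm above the surface. Seated plate centre: x 80, y 0, z 2.5 mm. Bed stands on 16 mm wide posts on a 150 x 90 x 10 mm base; sides are free for fingers.
- tin: Bystander: green and grey tea tin, 74 mm across, 92 mm high, beyond the rear (+x) end of the stand. Origin at the centre of its underside.
- cap: Bystander: grey bottle cap, 69 mm across, 24 mm high. Origin at the centre of its underside.
- spoon: Bystander: teaspoon, 132 x 26 x 9 mm, long along its x. Origin at the centre of its underside.
- valve: Bystander: brass ball valve with red lever, 32 x 115 x 49 mm, long along its y. Origin on its underside, 18 mm from the middle of its 61 mm long brass body; it spans y = -58 to +48 mm.
- plate: The same plate; its origin is the centre of its underside (2.5 mm below its centre), axes as above.

How it is judged:
By the outcome, as a careful person would: the job done as asked, in the order asked, and still so for the second after the job is handed in, with the robot touching nothing.
It also fails if it takes over 48 s, if anything falls off the work surface, if the arm or the gripper's body presses on something with over 40 N, if the wrist force passes 120 N, or if a joint passes its speed limit or range.

## Working session

There is one attempt and no reset: what is moved stays moved. The work goes in short steps, Python scripts to look and compute and a shell command to move; the robot and the scene stay as the last step left them, time stands still between calls to the robot, and variables do not carry over. Pictures are saved under pics/ and viewed, and the job is handed in when it is done.

```bash
ls; mkdir -p pics; cat > h.py <<'E'
import numpy as np, cv2
from scipy.spatial.transform import Rotation as R
from cell import *
def tool():
    o=readout.get_obs(); return o
def c2w(cam,p,obs=None):
    P=camera_params(cam)
    if cam=='wrist':
        o=obs; T=np.array(P['hand_eye']); q=T[:3,:3]@np.array(p)+T[:3,3]
        return R.from_euler('xyz',o['tool_rot'],degrees=True).as_matrix()@q+np.array(o['tool_pos'])
    Rm=cv2.Rodrigues(np.array(P['rvec'],float))[0]
    return Rm.T@(np.array(p)-np.array(P['tvec']).ravel())
def save(cam,n):
    o=readout.get_obs(); im=read_camera(cam); cv2.imwrite(f'pics/{n}.png',im[:,:,::-1]); return o,im
E
python3 - <<'E'
from h import *
o=readout.get_obs();print(o);print(env.grip_point_offset)
for c in ['side','top']:
    o,im=save(c,c+'0'); 
    for n in ['plate_center','stand_front','stand','rest_bed','tin','cap','spoon','valve']:
        for f in (pinpoint,):
            r=f(c,n)[:2]
            print(c,n,[(round(d['score'],2),c2w(c,d['at']).round(4)) for d in r])
E
```

```text
pics
{'time_s': 0.0, 'qpos': array([-72.75890285,  18.43890676,  -4.01381299,  83.17387278,
         1.29559326,  78.53957545,  -3.26033472]), 'joint_velocities': array([-0.08848111,  0.0077397 ,  0.03257704,  0.04274852,  0.04631336,
       -0.05274679, -0.07130635]), 'effort': array([ 2.12159898e-04, -4.91293752e+01, -4.03812155e-01, -3.12521875e+01,
       -6.38491334e-02,  4.38717962e-02,  1.94407862e-04]), 'tool_pos': array([0.18380141, 0.62291125, 0.22147202]), 'tool_rot': array([ -86.38424248,   89.89269676, -102.81745988]), 'force': array([-0.88402042, -0.80600287, -0.08988921]), 'wrist_torque': array([ 0.01750085, -0.02220579,  0.01425763]), 'grip_width': 0.08669687553830878}
0.0187
side plate_center [(0.98, array([0.4524, 0.2115, 0.0738]))]
side stand_front [(0.72, array([0.4478, 0.1282, 0.0711]))]
side stand [(0.65, array([0.4554, 0.2205, 0.0015]))]
side rest_bed [(0.67, array([ 0.4639, -0.2291,  0.0507]))]
side tin [(0.86, array([ 0.4753,  0.4572, -0.0036]))]
side cap [(0.54, array([ 0.4149, -0.0042, -0.0018]))]
side spoon []
side valve [(0.59, array([ 5.269e-01, -4.035e-01, -3.000e-04]))]
top plate_center [(0.61, array([0.4553, 0.2104, 0.0726]))]
top stand_front [(0.62, array([0.4457, 0.124 , 0.0722]))]
top stand [(0.66, array([0.4562, 0.216 , 0.0007]))]
top rest_bed [(0.69, array([ 0.4648, -0.2321,  0.0509]))]
top tin [(0.62, array([ 0.4807,  0.4564, -0.0011]))]
top cap []
top spoon [(0.49, array([ 0.6099,  0.0068, -0.    ]))]
top valve [(0.71, array([ 0.5345, -0.4041, -0.0007]))]
```

View pics/top0.png

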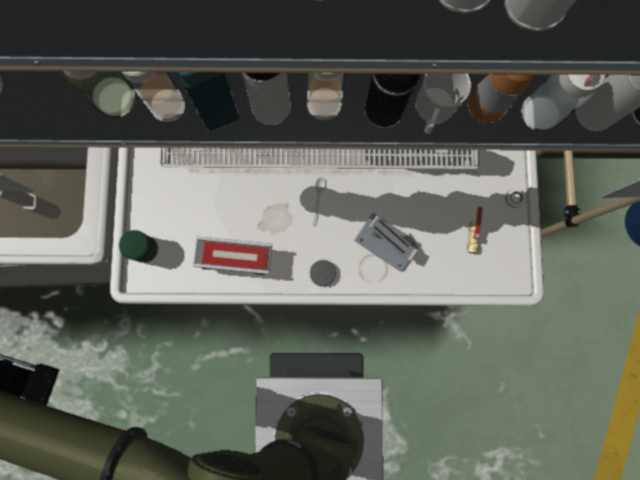

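View pics/side0.png

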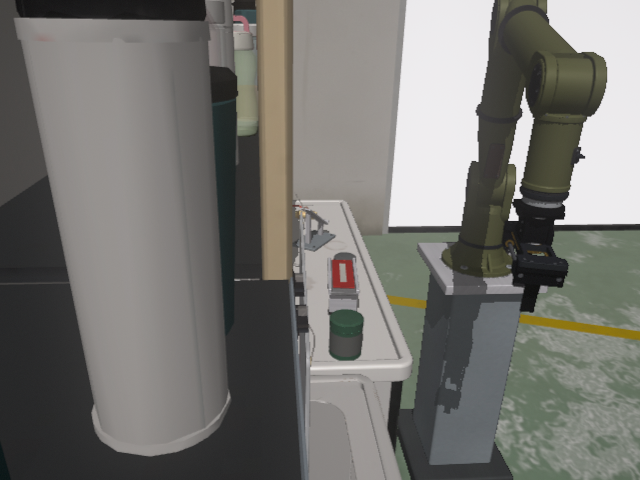

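```bash
python3 - <<'E'
from h import *
im=cv2.imread('pics/top0.png')
P=camera_params('top');K=np.array([[P['fx'],0,P['cx']],[0,P['fy'],P['cy']],[0,0,1]])
print(P)
def pr(p): return cv2.projectPoints(np.array([p],float),np.array(P['rvec']),np.array(P['tvec']),K,None)[0].ravel()
for n,p in dict(rest=(.4645,-.231,.05),pc=(.454,.211,.0725),sf=(.4465,.126,.07),stand=(.456,.218,0),cap=(.415,-.004,0)).items(): print(n,pr(p).round(1))
c=im[190:290,340:440]; cv2.imwrite('pics/z1.png',cv2.resize(c,(600,600),interpolation=cv2.INTER_CUBIC))
c=im[220:290,180:290]; cv2.imwrite('pics/z2.png',cv2.resize(c,None,fx=7,fy=7,interpolation=cv2.INTER_CUBIC))
s=cv2.imread('pics/side0.png')[190:310,280:400];cv2.imwrite('pics/z3.png',cv2.resize(s,(600,600),interpolation=cv2.INTER_CUBIC))
E
```

```text
{'fx': 556.3694732321466, 'fy': 556.3694732321466, 'cx': 314.1199545700604, 'cy': 234.28305075427747, 'rvec': array([ 2.15079354, -2.13747961,  0.17171398]), 'tvec': array([0.01011715, 0.51413445, 1.39023584])}
rest [410.2 253.6]
pc [234.8 255.5]
sf [268.9 258.9]
stand [235.8 258. ]
cap [320.4 274.1]
```

View pics/z1.png

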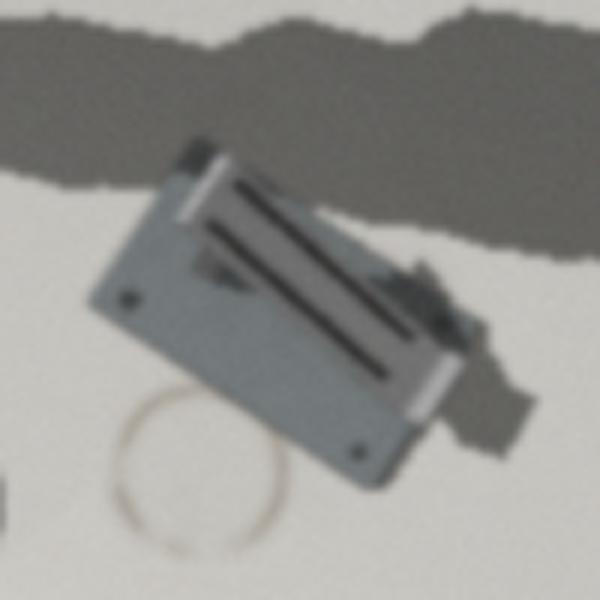

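View pics/z2.png

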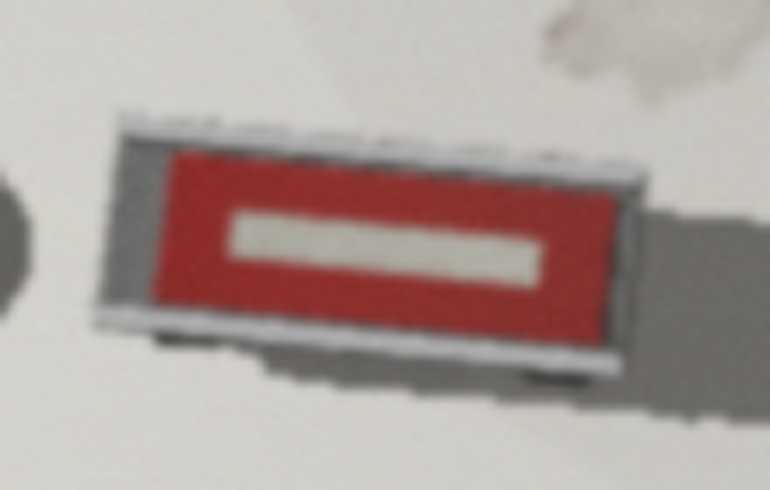

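View pics/z3.png

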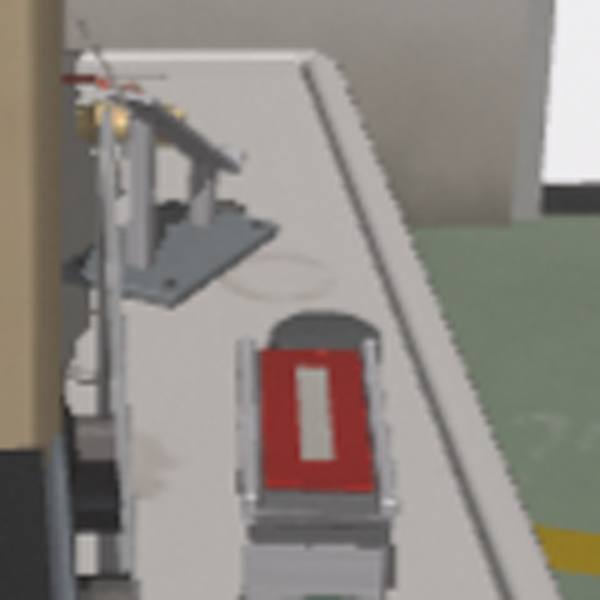

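```bash
cat >> h.py <<'E'
def ray(cam,uv,z,obs=None):
    P=camera_params(cam); d=np.array([(uv[0]-P['cx'])/P['fx'],(uv[1]-P['cy'])/P['fy'],1.])
    o=c2w(cam,[0,0,0],obs); a=c2w(cam,d,obs)-o
    return o+a*(z-o[2])/a[2]
E
python3 - <<'E'
from h import *
f=lambda u,v:(180+(u+.5)/7-.5,220+(v+.5)/7-.5)
g=lambda u,v:(340+(u+.5)/6-.5,190+(v+.5)/6-.5)
c=[ray('top',f(*p),.076) for p in [(120,120),(645,168),(620,370),(95,325)]]
print('stand',np.mean(c,0),[np.degrees(np.arctan2(*(a-b)[:2][::-1])) for a,b in((c[0],c[1]),(c[3],c[2]))],np.linalg.norm(c[0]-c[1]),np.linalg.norm(c[1]-c[2]))
fm=(c[1]+c[2])/2;print('front',fm)
p=[ray('top',f(*q),.075) for q in [(172,150),(618,195),(605,347),(155,303)]]
print('plate',np.mean(p,0),[np.degrees(np.arctan2(*(a-b)[:2][::-1])) for a,b in((p[0],p[1]),(p[3],p[2]))],np.linalg.norm(p[0]-p[1]),np.linalg.norm(p[1]-p[2]))
# rest: lip top ~ .05+.01*cos35 ; top end z=.05+.15 sin35
lo=[ray('top',g(*q),.058) for q in [(460,362),(415,418)]]
hi=[ray('top',g(*q),.136) for q in [(235,160),(185,220)]]
L=np.mean(lo,0);H=np.mean(hi,0);print('rest',L,H,np.linalg.norm(H-L),np.degrees(np.arctan2(H[1]-L[1],H[0]-L[0])))
# base edge direction
b=[ray('top',g(*q),.01) for q in [(90,300),(375,490)]]
print('base',np.linalg.norm(b[0]-b[1]),np.degrees(np.arctan2(*(b[0]-b[1])[:2][::-1])))
E
```

```text
stand [0.45586953 0.21642916 0.076     ] [np.float64(85.10867533385706), np.float64(85.45604297005656)] 0.1882820792775201 0.07256672867122528
front [0.44815926 0.1230147  0.076     ]
plate [0.45488892 0.21032825 0.075     ] [np.float64(84.57104775666934), np.float64(84.76824940418408)] 0.16006167113412684 0.05443983447527613
rest [ 0.46101903 -0.23531182  0.058     ] [ 0.53182291 -0.13139838  0.136     ] 0.14797023974142487 55.730512311884965
base 0.14810473979994518 56.21143853860511
```

```bash
python3 - <<'E'
from h import *
o=readout.get_obs();M=R.from_euler('xyz',o['tool_rot'],degrees=True).as_matrix();print(M.round(3));print(np.degrees(np.arctan2(M[1,1],M[0,1])))
print(np.array(camera_params('wrist')['hand_eye']).round(3))
E
```

```text
[[ 0.     0.283  0.959]
 [ 0.     0.959 -0.283]
 [-1.     0.     0.   ]]
73.56926298787285
[[-0.002 -0.275  0.962 -0.163]
 [ 1.     0.001  0.002 -0.001]
 [-0.002  0.962  0.275 -0.074]
 [ 0.     0.     0.     1.   ]]
```

```bash
python3 -m pendant '{"xyz":[[0.034,-0.038,0],[0.035,-0.039,0],[0.035,-0.039,0],[0.035,-0.039,0],[0.035,-0.039,0],[0.035,-0.039,0],[0.035,-0.039,0],[0.035,-0.039,0]],"turn":[-0.171,-0.171,-0.171,-0.171,-0.171,-0.171,-0.171,-0.171]}' 0 30; python3 - <<'E'
from h import *
o,im=save('wrist','w1');print(o['tool_pos'],o['tool_rot'],o['force'],o['qpos'].round(1))
M=R.from_euler('xyz',o['tool_rot'],degrees=True).as_matrix();print(np.degrees(np.arctan2(M[1,1],M[0,1])))
E
```

```text
time_s: 1.9
tool_pos: [0.4649, 0.3063, 0.2234]
tool_rot: [151.6, 89.6, 54.8]
force: [1.4, 0.2, -0.2]
grip_width: 0.0153
[0.46492769 0.3062777  0.22337505] [151.58099238  89.61466887  54.83865867] [ 1.38844253  0.22788221 -0.17721272] [-52.5   6.6  17.9  97.5  -2.2  75.8 -40.9]
-6.7428760595456945
```

View pics/w1.png

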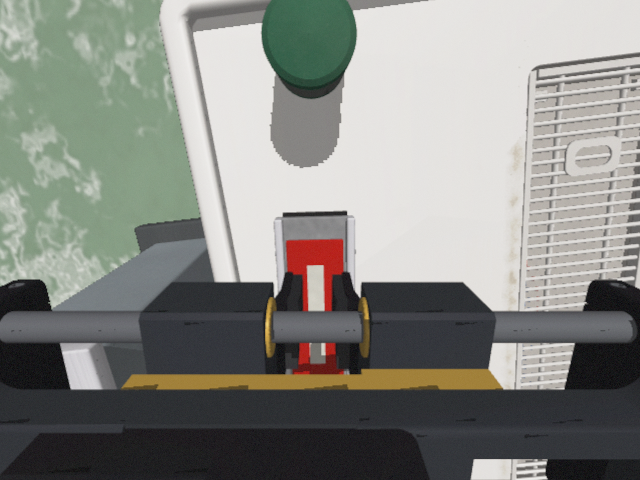

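```bash
python3 - <<'E'
from h import *
o=readout.get_obs()
for uv,z in [((286,240),.075),((343,239),.075),((315,215),.07),((279,218),.078),((351,217),.078)]: print(uv,ray('wrist',uv,z,o).round(4))
E
```

```text
(286, 240) [0.4419 0.2857 0.075 ]
(343, 239) [0.4957 0.2794 0.075 ]
(315, 215) [0.4723 0.305  0.07  ]
(279, 218) [0.4391 0.3083 0.078 ]
(351, 217) [0.5052 0.3004 0.078 ]
```

```bash
python3 -m pendant '{"xyz":[[0,0,0],[0,0,0]],"turn":[0.017,0.017]}'; python3 - <<'E'
from h import *
o,im=save('wrist','w2');print(o['tool_pos'],o['tool_rot'],abs(o['joint_velocities']).max())
for n in ['plate_center','stand']:
    print(n,[(round(d['score'],2),c2w('wrist',d['at'],o).round(4)) for d in pinpoint('wrist',n)[:2]])
print(c2w('wrist',[0,0,0],o))
E
```

```text
time_s: 2.2
tool_pos: [0.4716, 0.2971, 0.2239]
tool_rot: [108.9, 89.5, 13.2]
force: [-0.2, 0.4, 0.7]
grip_width: 0.0008
[0.47162025 0.29713723 0.22388414] [108.94153182  89.52207105  13.20767116] 8.324975373256727
plate_center [(0.69, array([0.4513, 0.207 , 0.0758]))]
stand []
[0.47823474 0.37051367 0.38685324]
```

View pics/w2.png

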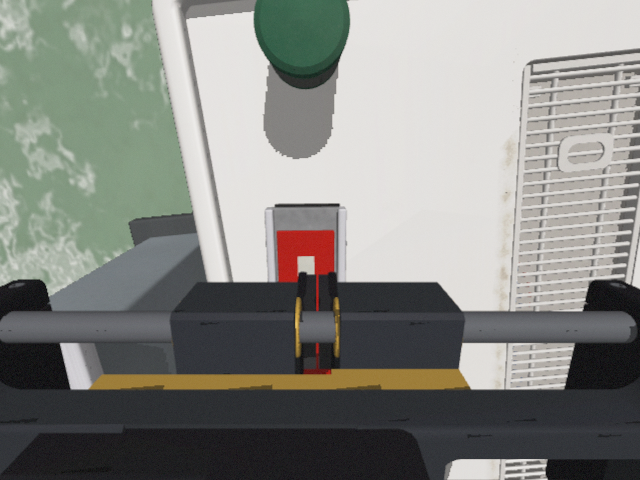

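```bash
python3 -m pendant '{"xyz":[[0,0,0],[0,0,0]],"turn":[0,0]}'; python3 - <<'E'
from h import *
o,im=save('wrist','w3');print(o['tool_pos'],o['tool_rot'],abs(o['joint_velocities']).max())
M=R.from_euler('xyz',o['tool_rot'],degrees=True).as_matrix();print(np.degrees(np.arctan2(M[1,1],M[0,1])),M[:,0])
a=im.astype(int);red=((a[...,0]>150)&(a[...,1]<60)&(a[...,2]<60))
for v in range(215,250,3):
    u=np.where(red[v,200:420])[0]; print(v,(u.min()+200,u.max()+200) if len(u) else None)
E
```

```text
time_s: 2.6
tool_pos: [0.4695, 0.3001, 0.2237]
tool_rot: [112.9, 89.6, 17.5]
force: [-0.1, 0.2, -1.7]
grip_width: 0.0003
[0.46954465 0.30012737 0.22366223] [112.90672888  89.55969969  17.46282614] 0.35768354252161905
-5.444509324018204 [ 0.00733044  0.00230605 -0.99997047]
215 None
218 None
221 None
224 None
227 None
230 None
233 None
236 (np.int64(280), np.int64(336))
239 (np.int64(280), np.int64(335))
242 (np.int64(280), np.int64(335))
245 (np.int64(280), np.int64(335))
248 (np.int64(280), np.int64(335))
```

```bash
python3 - <<'E'
from h import *
o=readout.get_obs()
for uv,z in [((279.5,234.5),.075),((336,234.5),.075)]: print(uv,ray('wrist',uv,z,o).round(4))
im=cv2.imread('pics/w3.png');cv2.imwrite('pics/w3z.png',cv2.resize(im[190:290,250:370],None,fx=6,fy=6,interpolation=cv2.INTER_CUBIC))
E
```

```text
(279.5, 234.5) [0.4352 0.2929 0.075 ]
(336, 234.5) [0.4884 0.2878 0.075 ]
```

View pics/w3z.png

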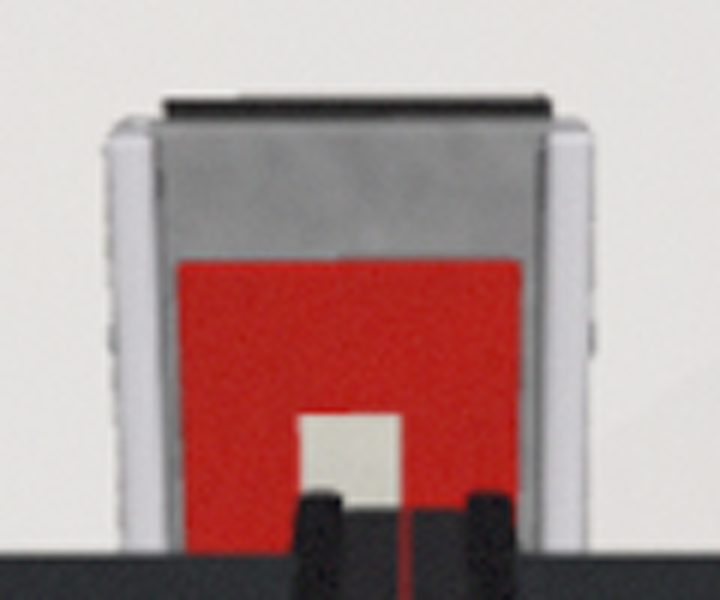

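```bash
python3 -m pendant '{"xyz":[[-0.006,0.014,-0.03],[0,0,-0.04],[0,0,-0.03],[0,0,0],[0,0,0]],"turn":[0.01,0,0,0,0]}'; python3 - <<'E'
from h import *
o=readout.get_obs();print(o['tool_pos'],abs(o['joint_velocities']).max())
E
```

```text
time_s: 3.28
tool_pos: [0.4638, 0.3164, 0.1234]
tool_rot: [122.3, 89.3, 27.5]
force: [1.0, 0.8, 0.7]
grip_width: 0.0003
[0.46375418 0.31638403 0.12342486] 0.5297724750022094
```

```bash
python3 -m pendant '{"xyz":[[0,-0.001,-0.03],[0,0,-0.012],[0,0,0],[0,0,0]],"turn":[0,0,0,0]}'
```

```text
time_s: 3.78
tool_pos: [0.4674, 0.3182, 0.0869]
tool_rot: [129.1, 88.7, 34.3]
force: [-0.3, 0.4, 0.6]
grip_width: 0.0002
```

```bash
python3 - <<'E'
from h import *
o=readout.get_obs();print(o['tool_pos'],abs(o['joint_velocities']).max(),o['qpos'].round(1))
M=R.from_euler('xyz',o['tool_rot'],degrees=True).as_matrix();print(M.round(4))
o,im=save('wrist','w4')
E
```

```text
[0.46741696 0.31824589 0.08692641] 0.4899393069908373 [-52.   13.5  17.  106.2  -4.5  59.7 -38. ]
[[ 0.018   0.9964 -0.0825]
 [ 0.0123 -0.0827 -0.9965]
 [-0.9998  0.017  -0.0138]]
```

View pics/w4.png

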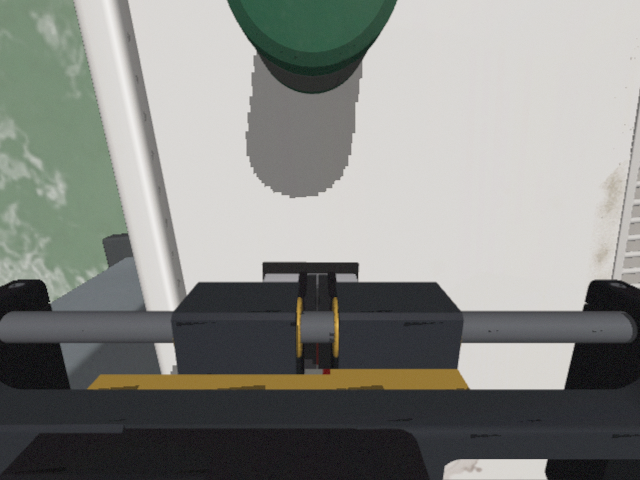

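```bash
python3 -m pendant '{"xyz":[[-0.004,-0.002,-0.015],[0,0,0]],"turn":[0,0]}'
```

```text
time_s: 4.08
tool_pos: [0.4636, 0.3165, 0.072]
tool_rot: [130.0, 88.7, 35.3]
force: [0.1, 0.9, -0.0]
grip_width: 0.001
```

```bash
python3 -m pendant '{"xyz":[[-0.001,-0.014,0],[-0.001,-0.014,0],[-0.001,-0.014,0],[-0.001,-0.014,0],[0,0,0]],"turn":[0,0,0,0,0]}'; python3 - <<'E'
from h import *
o,im=save('wrist','w5');o,im=save('top','t5')
M=R.from_euler('xyz',o['tool_rot'],degrees=True).as_matrix();print(M.round(4),o['tool_pos'])
cv2.imwrite('pics/t5z.png',cv2.resize(im[210:300,180:300,::-1],None,fx=6,fy=6,interpolation=cv2.INTER_CUBIC))
E
```

```text
time_s: 4.7
tool_pos: [0.4596, 0.2551, 0.0723]
tool_rot: [129.4, 88.6, 34.5]
force: [-0.1, 0.6, 1.1]
grip_width: 0.0005
[[ 0.0198  0.9963 -0.0838]
 [ 0.0139 -0.0841 -0.9964]
 [-0.9997  0.0185 -0.0155]] [0.45958677 0.25596696 0.07237515]
```

View pics/t5z.png

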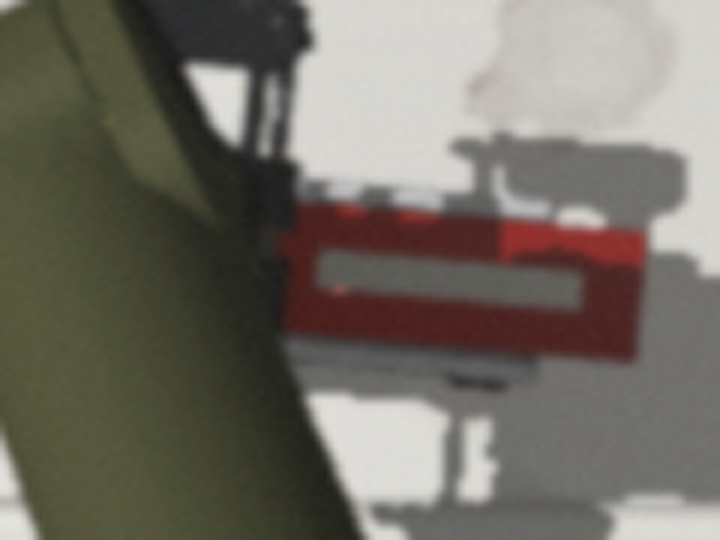

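```bash
python3 - <<'E'
from h import *
f=lambda u,v:(180+(u+.5)/6-.5,210+(v+.5)/6-.5)
a=ray('top',f(648,228),.075);b=ray('top',f(636,362),.075);print(a,b,(a+b)/2,np.linalg.norm(a-b))
r=ray('top',f(532,375),.078);r2=ray('top',f(550,207),.078);print(r,r2,(r+r2)/2)
E
```

```text
[0.47453873 0.07953688 0.075     ] [0.41866767 0.08376862 0.075     ] [0.4466032  0.08165275 0.075     ] 0.056031080012154975
[0.41276083 0.1264047  0.078     ] [0.48267378 0.12021383 0.078     ] [0.4477173  0.12330926 0.078     ]
```

```bash
python3 -m pendant '{"xyz":[[0,-0.005,0],[-0.001,-0.008,0],[0,0,0]],"turn":[0,0,0]}'; python3 - <<'E'
from h import *
o,im=save('top','t6');print(o['tool_pos'])
cv2.imwrite('pics/t6z.png',cv2.resize(im[210:300,180:300,::-1],None,fx=6,fy=6,interpolation=cv2.INTER_CUBIC))
E
```

```text
time_s: 5.18
tool_pos: [0.4584, 0.2442, 0.0725]
tool_rot: [130.5, 88.6, 35.9]
force: [-0.8, -1.2, 0.3]
grip_width: 0.0002
[0.45843818 0.24415795 0.0724526 ]
```

View pics/t6z.png

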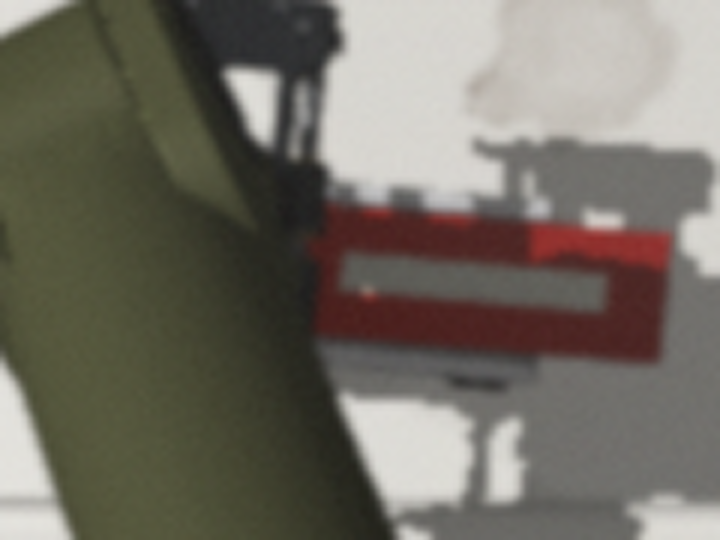

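```bash
python3 -m pendant '{"xyz":[[0,0.012,0.002],[0,0,0.05],[-0.002,-0.03,0.04],[-0.003,-0.05,0],[-0.003,-0.05,0],[-0.002,-0.033,0],[0,0,0],[0,0,0]],"turn":[0,0,0,0,0,0,0,0]}' 1 30;  python3 - <<'E'
from h import *
o,im=save('wrist','w7')
M=R.from_euler('xyz',o['tool_rot'],degrees=True).as_matrix();print(M.round(4),o['tool_pos'],np.abs(o['joint_velocities']).max())
E
```

```text
time_s: 6.22
tool_pos: [0.4489, 0.0985, 0.1697]
tool_rot: [128.8, 88.2, 34.7]
force: [0.5, -0.0, 0.1]
grip_width: 0.0725
[[ 0.0256  0.9971 -0.0714]
 [ 0.0177 -0.0719 -0.9973]
 [-0.9995  0.0243 -0.0195]] [0.44885014 0.09847015 0.16972065] 0.3167964332860458
```

View pics/w7.png

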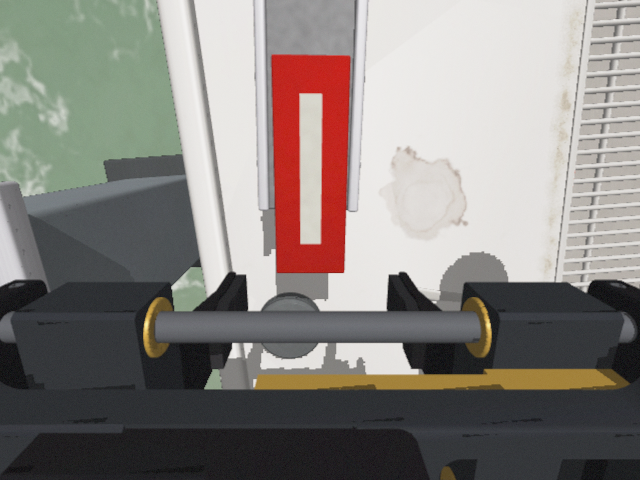

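```bash
python3 - <<'E'
from h import *
o=readout.get_obs()
q=[ray('wrist',p,.075,o) for p in [(272,56),(350,56),(277,272.5),(344.5,272.5)]]
r=(q[0]+q[1])/2;f=(q[2]+q[3])/2;print('rear',r,'front',f,np.linalg.norm(r-f),np.degrees(np.arctan2(r[1]-f[1],r[0]-f[0])))
g=[ray('wrist',p,.078,o) for p in [(263,210),(353,210)]];print(np.mean(g,0), (np.mean(g,0)-f)[1])
d=(r-f)/np.linalg.norm(r-f);G=f+d*.024;M=R.from_euler('xyz',o['tool_rot'],degrees=True).as_matrix()
G[2]=.0725; T=G+M[:,0]*.0187; print('tcp target',T,T-o['tool_pos'])
print([(round(x['score'],2),c2w('wrist',x['at'],o).round(4)) for x in pinpoint('wrist','plate_center')[:1]])
E
```

```text
rear [0.4571246  0.23034666 0.075     ] front [0.4451936  0.07260405 0.075     ] 0.15819316899343827 85.67462193186451
[0.44696321 0.12412069 0.078     ] 0.05151663851873381
tcp target [0.44747986 0.09685847 0.05380885] [-0.00136924 -0.00152594 -0.11583419]
[(0.72, array([0.4478, 0.149 , 0.0735]))]
```

```bash
python3 -m pendant '{"xyz":[[-0.001,-0.001,-0.045],[-0.002,-0.001,-0.045],[0,0,0],[0,0,0]],"turn":[-0.008,0,0,0]}'
```

```text
time_s: 6.82
tool_pos: [0.4476, 0.1015, 0.0796]
tool_rot: [125.7, 88.1, 31.6]
force: [-0.7, 0.2, 0.5]
grip_width: 0.0873
```

```bash
python3 -m pendant '{"xyz":[[0,-0.005,-0.026],[0,0,0]],"turn":[0,0]}';python3 - <<'E'
from h import *
o,im=save('wrist','w8')
M=R.from_euler('xyz',o['tool_rot'],degrees=True).as_matrix();print(M.round(4),o['tool_pos'],np.abs(o['joint_velocities']).max())
E
```

```text
time_s: 7.08
tool_pos: [0.4506, 0.0985, 0.0569]
tool_rot: [124.8, 87.7, 30.8]
force: [-0.4, -0.1, 0.9]
grip_width: 0.0874
[[ 0.0344  0.997  -0.0696]
 [ 0.0205 -0.0703 -0.9973]
 [-0.9992  0.0328 -0.0229]] [0.45056045 0.09845291 0.05688567] 3.8559210699304582
```

View pics/w8.png

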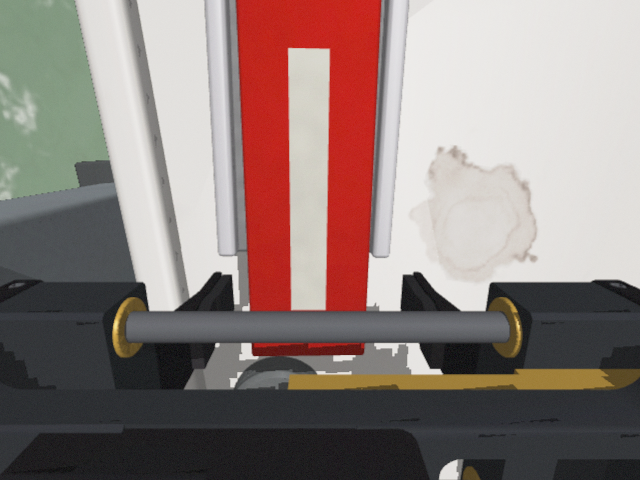

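```bash
python3 -m pendant '{"xyz":[[-0.003,-0.001,-0.003],[-0.001,0,-0.001]],"turn":[0,0]}'
```

```text
time_s: 7.38
tool_pos: [0.45, 0.0993, 0.0569]
tool_rot: [124.1, 87.2, 30.1]
force: [-0.1, 0.0, 0.5]
grip_width: 0.087
```

```bash
python3 - <<'E'
from h import *
o=readout.get_obs()
M=R.from_euler('xyz',o['tool_rot'],degrees=True).as_matrix();print(M.round(4),o['tool_pos'],o['joint_velocities'].round(2),o['qpos'].round(2),o['effort'].round(1),o['force'])
E
```

```text
[[ 0.0418  0.9968 -0.0687]
 [ 0.0242 -0.0697 -0.9973]
 [-0.9988  0.04   -0.0271]] [0.45000106 0.09932292 0.0569427 ] [-0.33 -1.02 -0.2   0.27  0.21 -0.98 -0.53] [-41.84   1.97  27.26 122.94  -2.07  52.66 -17.37] [  0.  -24.9   0.5 -26.6  -0.1  -0.2   0. ] [-0.081018    0.01472791  0.53913432]
```

```bash
python3 -m pendant '{"xyz":[[-0.004,-0.002,-0.005],[-0.001,-0.001,-0.001],[-0.001,0,0]],"turn":[0,0,0]}' 0.45 40; python3 - <<'E'
from h import *
o=readout.get_obs()
M=R.from_euler('xyz',o['tool_rot'],degrees=True).as_matrix();print(M.round(4),o['tool_pos'],o['joint_velocities'].round(2),o['force'])
E
```

```text
time_s: 7.75
tool_pos: [0.4438, 0.0963, 0.0513]
tool_rot: [124.3, 87.2, 30.3]
force: [1.1, 0.5, -0.1]
grip_width: 0.0649
[[ 0.0427  0.9967 -0.0686]
 [ 0.025  -0.0697 -0.9973]
 [-0.9988  0.0409 -0.0279]] [0.44383839 0.09631734 0.05125291] [-0.15 -1.2  -0.27  1.29  0.67  0.09 -0.87] [ 1.09043413  0.4674882  -0.08590333]
```

```bash
python3 -m pendant '{"xyz":[[0.003,0,0.002],[0,0,0],[0,0,0]],"turn":[0,0,0]}' 0.3 40; python3 - <<'E'
from h import *
o,im=save('wrist','w9')
M=R.from_euler('xyz',o['tool_rot'],degrees=True).as_matrix();print(M.round(4),o['tool_pos'],o['joint_velocities'].round(2),o['force'],o['wrist_torque'])
E
```

```text
time_s: 8.12
tool_pos: [0.4469, 0.0963, 0.0532]
tool_rot: [124.3, 87.2, 30.3]
force: [-0.4, 0.5, -0.5]
grip_width: 0.0541
[[ 0.0424  0.9967 -0.0686]
 [ 0.0248 -0.0697 -0.9973]
 [-0.9988  0.0405 -0.0276]] [0.44690242 0.0962647  0.05323881] [ 0.05  0.14 -0.03 -0.12 -0.08  0.14  0.07] [-0.3568193   0.53187608 -0.52058751] [-0.15475008  0.11391422  0.01261751]
```

View pics/w9.png

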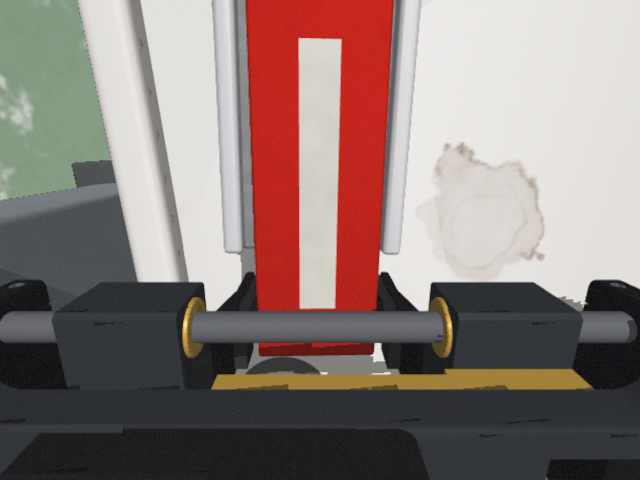

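```bash
python3 -m pendant '{"xyz":[[0,0,0.02],[0,0,0.03],[0,0,0.03],[0,0,0]],"turn":[0,0,0,0]}' 0.3 45; python3 - <<'E'
from h import *
o,im=save('wrist','w10');o,im=save('side','s10')
M=R.from_euler('xyz',o['tool_rot'],degrees=True).as_matrix();print(M.round(4),o['tool_pos'],o['force'],o['wrist_torque'])
cv2.imwrite('pics/s10z.png',cv2.resize(im[190:310,280:400,::-1],(600,600),interpolation=cv2.INTER_CUBIC))
E
```

```text
time_s: 8.68
tool_pos: [0.4453, 0.0955, 0.1339]
tool_rot: [123.9, 87.4, 29.9]
force: [0.5, 0.2, -1.5]
grip_width: 0.0541
[[ 0.0364  0.997  -0.0686]
 [ 0.0214 -0.0694 -0.9974]
 [-0.9991  0.0349 -0.0238]] [0.44410416 0.09518253 0.13242719] [-0.09348099 -0.31810464 -1.20750989] [-0.18436538  0.09563241  0.00840175]
```

View pics/w10.png

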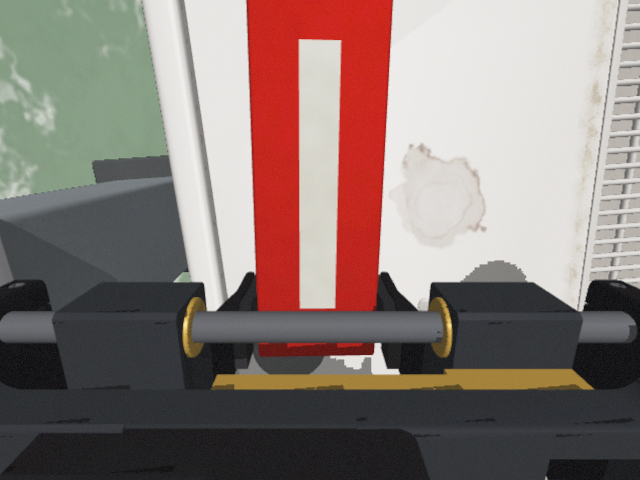

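View pics/s10z.png

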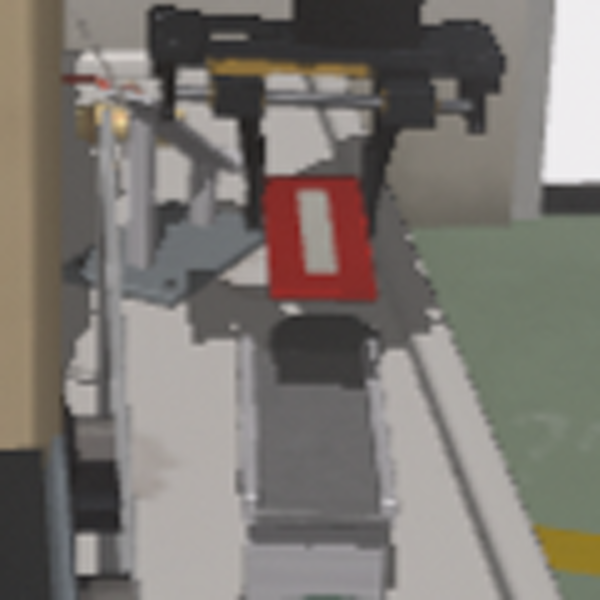

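```bash
python3 -m pendant '{"xyz":[[0.005,-0.03,0.03],[0.005,-0.045,0.03],[0,-0.045,0.008],[-0.008,-0.045,0],[-0.015,-0.045,0],[-0.018,-0.035,0],[0,0,0],[0,0,0]],"turn":[-0.06,-0.09,-0.09,-0.09,-0.09,-0.09,0,0]}'; python3 - <<'E'
from h import *
o,im=save('wrist','w11')
M=R.from_euler('xyz',o['tool_rot'],degrees=True).as_matrix();print(M.round(4),o['tool_pos'],np.degrees(np.arctan2(M[1,1],M[0,1])),o['joint_velocities'].round(1),o['qpos'].round(1))
print([(round(x['score'],2),c2w('wrist',x['at'],o).round(4)) for x in pinpoint('wrist','rest_bed')[:2]])
E
```

```text
time_s: 9.78
tool_pos: [0.4033, -0.1565, 0.1889]
tool_rot: [123.7, 88.9, -0.3]
force: [0.5, -0.4, -0.7]
grip_width: 0.0536
[[ 1.970e-02  8.295e-01 -5.582e-01]
 [-1.000e-04 -5.583e-01 -8.296e-01]
 [-9.998e-01  1.640e-02 -1.090e-02]] [ 0.40332978 -0.15654097  0.18893054] -33.94542475747927 [ 0.7  0.1  1.   0.7  0.6  0.1 -0. ] [-26.8 -12.9  39.9 116.7   8.4  72.3 -23.9]
[(0.92, array([ 0.4641, -0.2305,  0.0504]))]
```

View pics/w11.png

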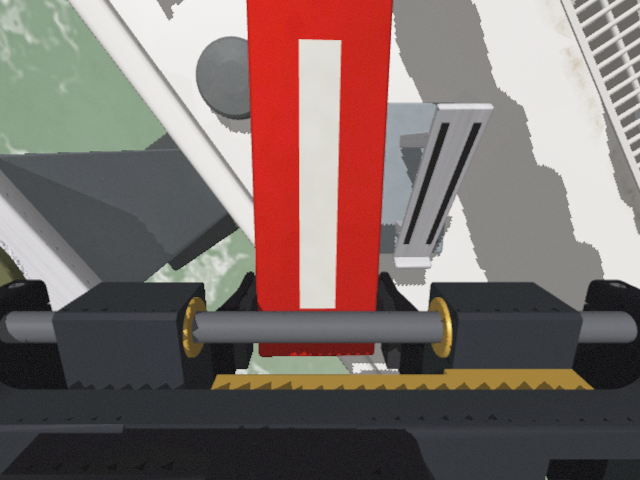

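```bash
python3 - <<'E'
from h import *
o=readout.get_obs()
im=cv2.imread('pics/w11.png');cv2.imwrite('pics/w11z.png',cv2.resize(im[90:290,370:510],None,fx=4,fy=3,interpolation=cv2.INTER_CUBIC))
E
```

```text
(no output)
```

View pics/w11z.png

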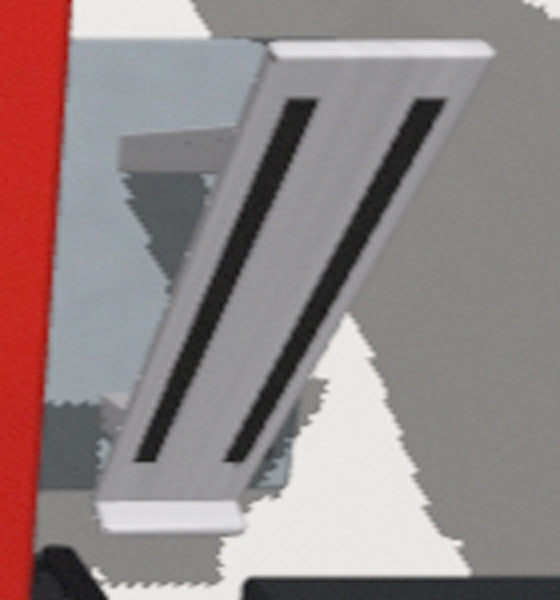

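```bash
python3 - <<'E'
from h import *
o=readout.get_obs()
f=lambda u,v:(370+(u+.5)/4-.5,90+(v+.5)/3-.5)
h=[ray('wrist',f(*p),.136,o) for p in [(268,57),(486,57)]]
l=[ray('wrist',f(*p),.0582,o) for p in [(97,502),(245,502)]]
H=np.mean(h,0);L=np.mean(l,0);print(H,L,np.linalg.norm(h[0]-h[1]),np.linalg.norm(l[0]-l[1]))
d=(H-L)[:2];print(np.linalg.norm(d),'expect',.1229+.0057,np.degrees(np.arctan2(d[1],d[0])))
e=d/np.linalg.norm(d);print('origin from lip',L[:2]+.0057*e,'from top',H[:2]-.1229*e)
a=h[0]-h[1];print(np.degrees(np.arctan2(a[1],a[0]))-90);a=l[0]-l[1];print(np.degrees(np.arctan2(a[1],a[0]))-90)
# bed edge slots direction
s1=[ray('wrist',f(300,100),.0,o)]
# held plate pose
q=[ray('wrist',p,.1889+.0187+.0025,o) for p in [(247.5,0),(392,0),(258.5,300),(377,300)]]
c=(q[0]+q[1])/2-(q[2]+q[3])/2;print('plate yaw',np.degrees(np.arctan2(c[1],c[0])),np.linalg.norm(q[0]-q[1]),np.linalg.norm(q[2]-q[3]))
m=(q[2]+q[3])/2; print(m, 'line through', o['tool_pos'])
E
```

```text
[ 0.53072938 -0.1286853   0.136     ] [ 0.46421906 -0.2282937   0.0582    ] 0.03297252405645644 0.03395364960036825
0.1197725148048649 expect 0.1286 56.26824990406302
origin from lip [ 0.4673843  -0.22355331] from top [ 0.46248235 -0.23089466]
56.29963989429217
55.896058303270934
plate yaw 55.897485454463585 0.05264916941688589 0.05404297450508793
[ 0.40705432 -0.15330633  0.2101    ] line through [ 0.40354992 -0.15644595  0.18920859]
```

```bash
python3 -m pendant '{"xyz":[[0.02,-0.015,0],[0.03,-0.02,-0.005],[0.015,-0.012,-0.005],[0,0,0],[0,0,0]],"turn":[0,0,0,0,0]}'; python3 - <<'E'
from h import *
o,im=save('wrist','w12')
M=R.from_euler('xyz',o['tool_rot'],degrees=True).as_matrix();print(M.round(4),o['tool_pos'],np.degrees(np.arctan2(M[1,1],M[0,1])),o['joint_velocities'].round(1))
print([(round(x['score'],2),c2w('wrist',x['at'],o).round(4)) for x in pinpoint('wrist','plate_center')[:2]])
o,im=save('side','s12')
cv2.imwrite('pics/s12z.png',cv2.resize(im[190:290,280:400,::-1],(720,600),interpolation=cv2.INTER_CUBIC))
E
```

```text
time_s: 10.5
tool_pos: [0.4721, -0.1981, 0.1772]
tool_rot: [120.0, 89.0, -3.1]
force: [-0.6, 0.5, -1.9]
grip_width: 0.0543
[[ 1.670e-02  8.375e-01 -5.461e-01]
 [-9.000e-04 -5.462e-01 -8.376e-01]
 [-9.999e-01  1.450e-02 -8.400e-03]] [ 0.47210304 -0.1980802   0.17715805] -33.11131062055615 [-0.3  0.7 -0.4 -0.1 -0.1 -0.2 -0.1]
[(0.92, array([ 0.5028, -0.1561,  0.1955]))]
```

View pics/w12.png

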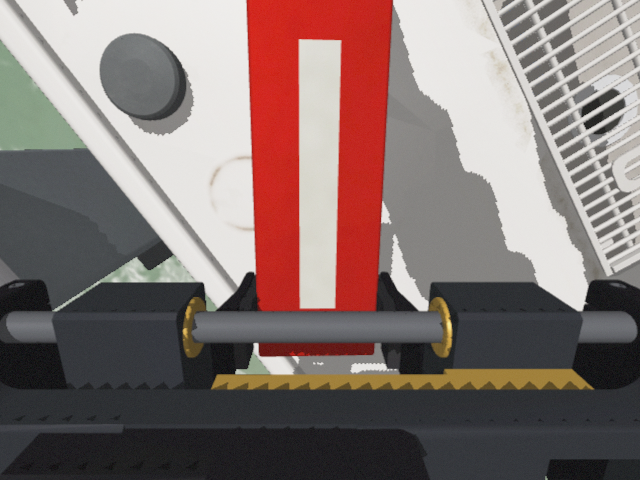

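View pics/s12z.png

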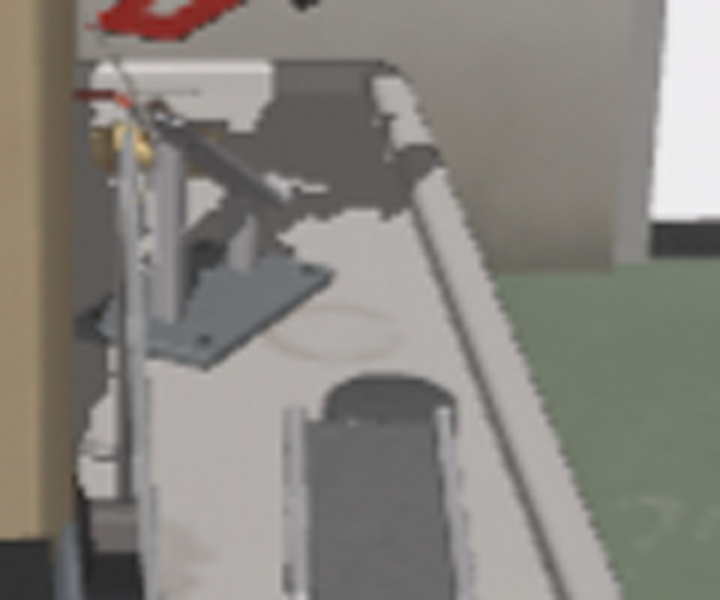

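```bash
python3 -m pendant '{"xyz":[[0.006,-0.011,-0.01],[0,0,-0.025],[0,0,-0.01],[0,0,0]],"turn":[-0.012,0,0,0]}'; python3 - <<'E'
from h import *
o=readout.get_obs()
M=R.from_euler('xyz',o['tool_rot'],degrees=True).as_matrix();print(M.round(4),np.degrees(np.arctan2(M[1,1],M[0,1])),o['joint_velocities'].round(1))
p=np.array(o['tool_pos'])-.0187*M[:,0]; print('across',p[:2]@[.829,-.559],'along',p[:2]@[.559,.829],p)
E
```

```text
time_s: 11.15
tool_pos: [0.4784, -0.2079, 0.1333]
tool_rot: [131.3, 88.7, 7.6]
force: [0.4, 0.2, -0.6]
grip_width: 0.0541
[[ 0.0228  0.8316 -0.5549]
 [ 0.003  -0.5551 -0.8318]
 [-0.9997  0.0173 -0.0152]] -33.72194559888708 [-0.2 -0.6  0.  -0.2 -0.   0.2 -0. ]
across 0.5124665885588353 along 0.09481469349815984 [ 0.47796909 -0.20792525  0.15201161]
```

```bash
python3 -m pendant '{"xyz":[[0,0,-0.016],[0,0,-0.012],[0,0,-0.012],[0,0,0]],"turn":[0,0,0,0]}' 0.3 25; python3 - <<'E'
from h import *
o,im=save('wrist','w13')
M=R.from_euler('xyz',o['tool_rot'],degrees=True).as_matrix();print(M.round(4),np.degrees(np.arctan2(M[1,1],M[0,1])),o['force'],o['wrist_torque'])
p=np.array(o['tool_pos'])-.0187*M[:,0]; print('across',p[:2]@[.829,-.559],'along',p[:2]@[.559,.829],p)
E
```

```text
time_s: 11.65
tool_pos: [0.4803, -0.2078, 0.0928]
tool_rot: [130.8, 88.4, 7.1]
force: [-1.6, 0.1, 1.0]
grip_width: 0.054
[[ 0.0274  0.8318 -0.5544]
 [ 0.0034 -0.5547 -0.832 ]
 [-0.9996  0.021  -0.0181]] -33.69954910426219 [-1.60204472  0.08471736  1.02894451] [-0.10136791  0.29967452  0.04143771]
across 0.513935767264437 along 0.09586310139482049 [ 0.4797736  -0.20787737  0.11149779]
```

View pics/w13.png

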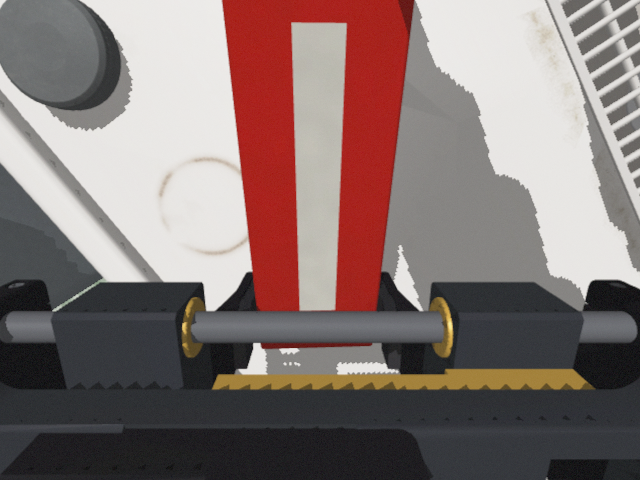

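```bash
python3 -m pendant '{"xyz":[[-0.001,0,-0.014],[0,0,-0.014],[0,0,0]],"turn":[0,0,0]}' 0.3 25; python3 - <<'E'
from h import *
o=readout.get_obs()
M=R.from_euler('xyz',o['tool_rot'],degrees=True).as_matrix();print(M.round(4),np.degrees(np.arctan2(M[1,1],M[0,1])),o['force'],o['wrist_torque'])
p=np.array(o['tool_pos'])-.0187*M[:,0]; print('across',p[:2]@[.829,-.559],'along',p[:2]@[.559,.829],p)
E
```

```text
time_s: 12.08
tool_pos: [0.4796, -0.2081, 0.0636]
tool_rot: [129.7, 88.4, 6.0]
force: [-0.5, -0.6, 0.9]
grip_width: 0.0544
[[ 0.0284  0.8318 -0.5543]
 [ 0.003  -0.5546 -0.8321]
 [-0.9996  0.022  -0.0183]] -33.69278278995048 [-0.49517255 -0.62139127  0.89086463] [-0.17097302  0.27599378  0.04862466]
across 0.5135088322833966 along 0.09519734074707416 [ 0.47904731 -0.20819072  0.08225018]
```

```bash
python3 -m pendant '{"xyz":[[-0.001,-0.001,-0.009],[0,0,0]],"turn":[0,0]}' 0.3 25; python3 - <<'E'
from h import *
o,im=save('wrist','w14')
M=R.from_euler('xyz',o['tool_rot'],degrees=True).as_matrix();print(M.round(4),np.degrees(np.arctan2(M[1,1],M[0,1])),o['force'],o['wrist_torque'])
p=np.array(o['tool_pos'])-.0187*M[:,0]; print('across',p[:2]@[.829,-.559],'along',p[:2]@[.559,.829],p)
o,im=save('side','s14');cv2.imwrite('pics/s14z.png',cv2.resize(im[190:290,280:400,::-1],(720,600),interpolation=cv2.INTER_CUBIC))
E
```

```text
time_s: 12.32
tool_pos: [0.4781, -0.2095, 0.0537]
tool_rot: [129.0, 88.4, 5.3]
force: [-1.3, -0.9, -0.6]
grip_width: 0.0542
[[ 0.0276  0.8317 -0.5546]
 [ 0.0026 -0.5548 -0.8319]
 [-0.9996  0.0216 -0.0175]] -33.7091317873917 [-1.32952762 -0.90126832 -0.64394498] [-0.23624668  0.26301663  0.02805672]
across 0.5130955561526335 along 0.09322624859346428 [ 0.47760246 -0.20959412  0.07241618]
```

View pics/w14.png

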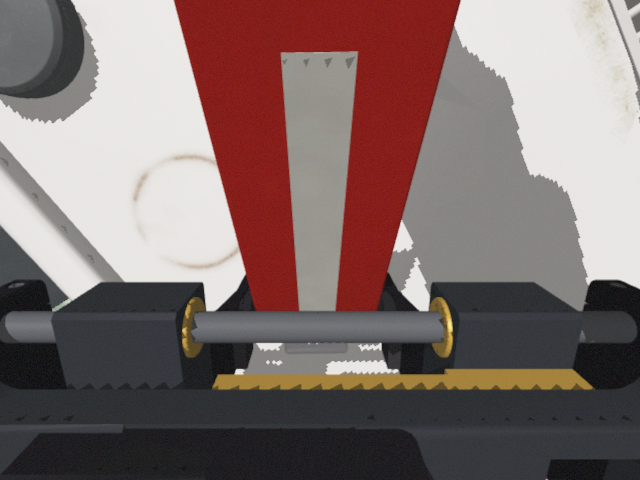

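View pics/s14z.png

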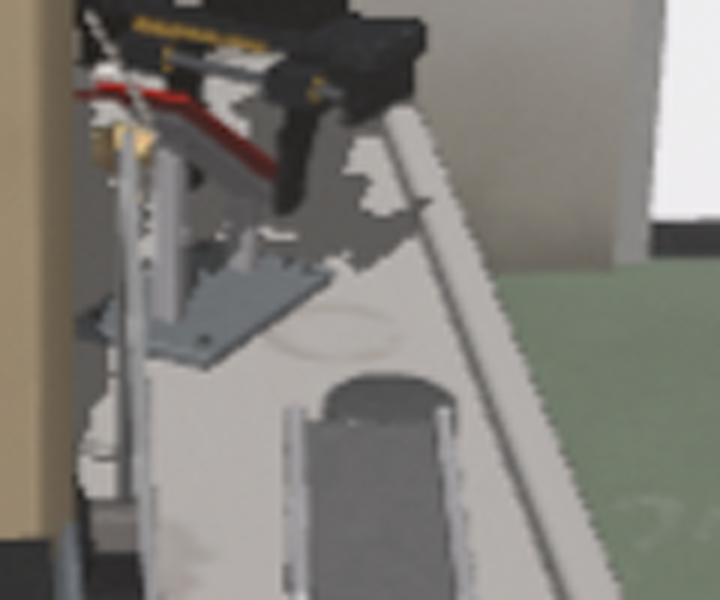

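```bash
python3 -m pendant '{"xyz":[[-0.002,-0.002,-0.004],[-0.002,-0.003,-0.003],[0,0,0]],"turn":[0,0,0]}' 0.3 20; python3 - <<'E'
from h import *
o,im=save('wrist','w15')
M=R.from_euler('xyz',o['tool_rot'],degrees=True).as_matrix();print(M.round(4),np.degrees(np.arctan2(M[1,1],M[0,1])),o['force'],o['wrist_torque'])
p=np.array(o['tool_pos'])-.0187*M[:,0]; a=p[:2]@[.559,.829]-.069;print('across',p[:2]@[.829,-.559],'a',a,p,'flat z',.052+(a+.0014)*.7)
cv2.imwrite('pics/w15z.png',cv2.resize(im[240:400,220:420,::-1],None,fx=3.5,fy=3.5,interpolation=cv2.INTER_CUBIC))
E
```

```text
time_s: 12.8
tool_pos: [0.475, -0.215, 0.0475]
tool_rot: [128.5, 88.3, 4.8]
force: [-0.7, -1.5, -0.9]
grip_width: 0.0546
[[ 0.0302  0.8317 -0.5543]
 [ 0.0026 -0.5547 -0.8321]
 [-0.9995  0.0237 -0.0189]] -33.69773400847338 [-0.68056349 -1.47116158 -0.89175635] [-0.28185904  0.21252786 -0.02227599]
across 0.5135072565522449 a 0.01790945784564489 [ 0.47441179 -0.2150624   0.06619426] flat z 0.06551662049195142
```

View pics/w15z.png

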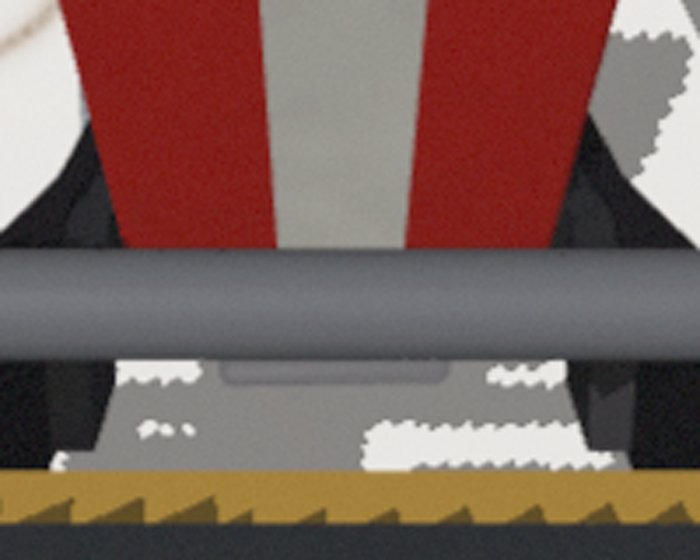

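```bash
python3 -m pendant '{"xyz":[[-0.002,-0.003,-0.003],[0,0,0]],"turn":[0,0]}' 0.3 15; python3 - <<'E'
from h import *
o=readout.get_obs()
M=R.from_euler('xyz',o['tool_rot'],degrees=True).as_matrix();print(M.round(4),np.degrees(np.arctan2(M[1,1],M[0,1])),o['force'],o['wrist_torque'])
p=np.array(o['tool_pos'])-.0187*M[:,0]; a=p[:2]@[.559,.829]-.069;print('across',p[:2]@[.829,-.559],'a',a,p,'flat z',.052+(a+.0014)*.7)
E
```

```text
time_s: 13.1
tool_pos: [0.4742, -0.2171, 0.045]
tool_rot: [130.7, 88.1, 7.1]
force: [0.5, -0.5, -0.8]
grip_width: 0.0548
[[ 0.0323  0.8321 -0.5537]
 [ 0.004  -0.5541 -0.8324]
 [-0.9995  0.0247 -0.0213]] -33.66150245985397 [ 0.4759826  -0.53058044 -0.84657268] [-0.08180952  0.1560863  -0.08264624]
across 0.5140406425322606 a 0.015702661005387406 [ 0.47362015 -0.21719059  0.0636959 ] flat z 0.06397186270377118
```

```bash
python3 -m pendant '{"xyz":[[-0.002,-0.002,-0.002],[0,0,0]],"turn":[0,0]}' 0.3 15; python3 - <<'E'
from h import *
o,im=save('wrist','w17')
M=R.from_euler('xyz',o['tool_rot'],degrees=True).as_matrix();print(o['force'],o['wrist_torque'])
p=np.array(o['tool_pos'])-.0187*M[:,0]; a=p[:2]@[.559,.829]-.069;print('across',p[:2]@[.829,-.559],'a',a,p,'flat z',.052+(a+.0014)*.7)
o,im=save('side','s17');cv2.imwrite('pics/s17z.png',cv2.resize(im[190:250,280:352,::-1],(720,600),interpolation=cv2.INTER_CUBIC))
E
```

```text
time_s: 13.35
tool_pos: [0.4746, -0.2171, 0.0446]
tool_rot: [135.5, 87.9, 11.9]
force: [-1.2, -0.8, 0.4]
grip_width: 0.0546
[-1.24527881 -0.83249889  0.4421482 ] [-0.24294636  0.24419888  0.02123262]
across 0.5142771571142187 a 0.015829480225551126 [ 0.47388718 -0.21721768  0.06332562] flat z 0.06406063615788579
```

View pics/w17.png

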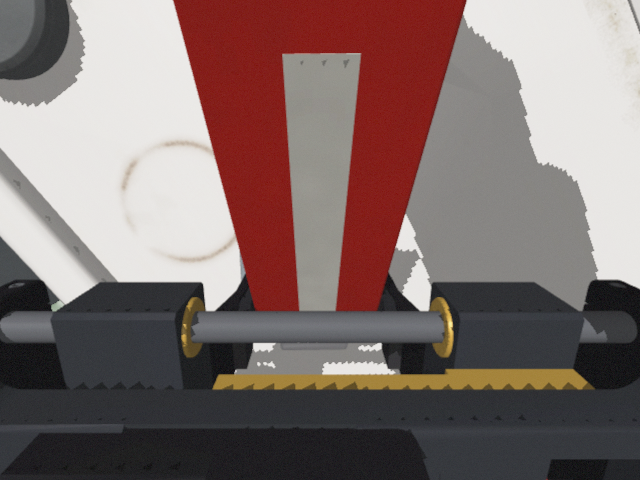

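View pics/s17z.png

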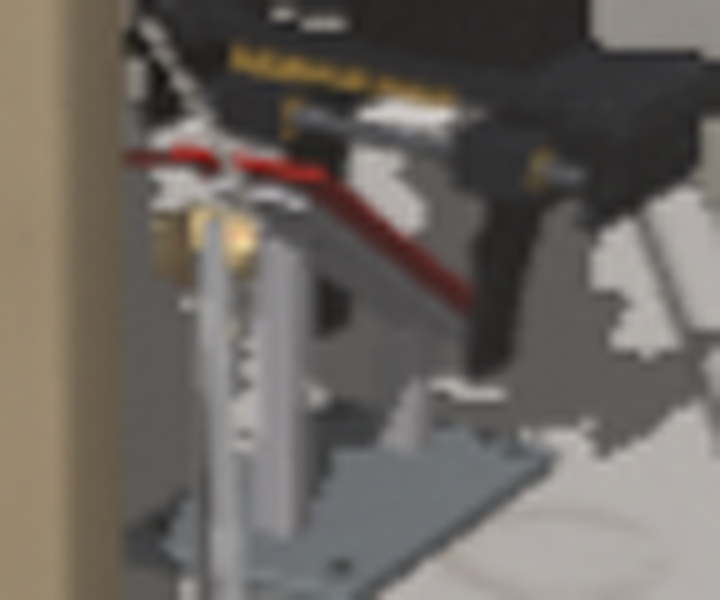

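```bash
python3 -m pendant '{"xyz":[[0,0,0]],"turn":[0]}' 0.3 4;  python3 -m pendant '{"xyz":[[0,0,0],[0,0,0],[0,0,0]],"turn":[0,0,0]}' 0.95; python3 - <<'E'
from h import *
o,im=save('wrist','w18')
print(o['tool_pos'],o['force'],o['grip_width'])
cv2.imwrite('pics/w18z.png',cv2.resize(im[200:400,180:460,::-1],None,fx=2.8,fy=2.8,interpolation=cv2.INTER_CUBIC))
E
```

```text
time_s: 13.58
tool_pos: [0.4745, -0.2172, 0.0445]
tool_rot: [135.1, 87.9, 11.5]
force: [0.1, 1.3, 2.7]
grip_width: 0.0547
time_s: 13.95
tool_pos: [0.4735, -0.2179, 0.0437]
tool_rot: [134.1, 88.0, 10.5]
force: [-0.5, 0.3, -0.2]
grip_width: 0.0766
[ 0.47348521 -0.21785766  0.04373448] [-0.52186922  0.31198111 -0.20135188] 0.07662409048150036
```

View pics/w18z.png

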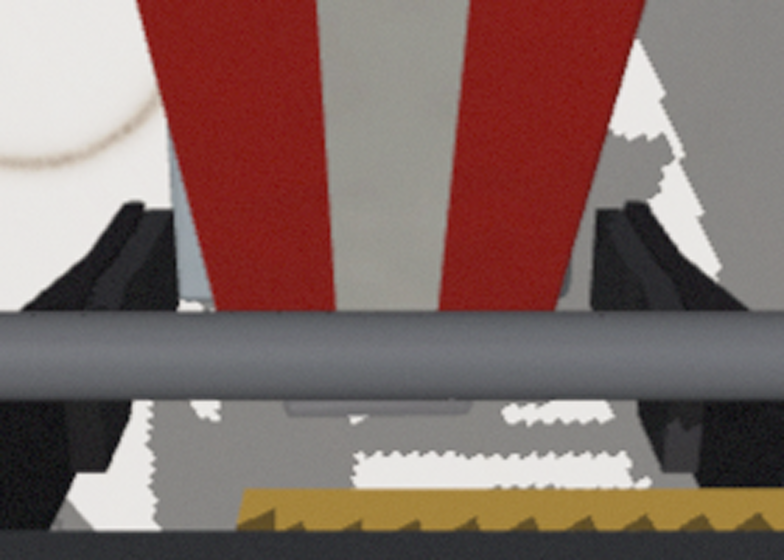

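```bash
python3 -m pendant '{"xyz":[[0,-0.001,0.015],[0,-0.001,0.03],[-0.001,-0.002,0.045],[0,0,0.05],[0,0,0.03],[0,0,0]],"turn":[0,0,0,0,0,0]}' 1; python3 - <<'E'
from h import *
o,im=save('wrist','w19');print(o['tool_pos'],o['force'])
o,im=save('top','t19');cv2.imwrite('pics/t19z.png',cv2.resize(im[190:290,330:450,::-1],None,fx=6,fy=6,interpolation=cv2.INTER_CUBIC))
E
```

```text
time_s: 14.75
tool_pos: [0.4713, -0.2242, 0.2236]
tool_rot: [131.4, 87.9, 7.6]
force: [-0.3, 0.7, -0.8]
grip_width: 0.0869
[ 0.47128494 -0.22416999  0.2235842 ] [-0.32333716  0.74172318 -0.80552939]
```

View pics/w19.png

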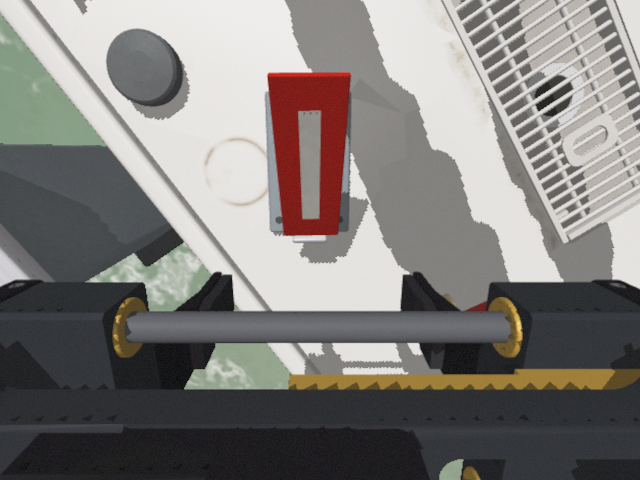

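View pics/t19z.png

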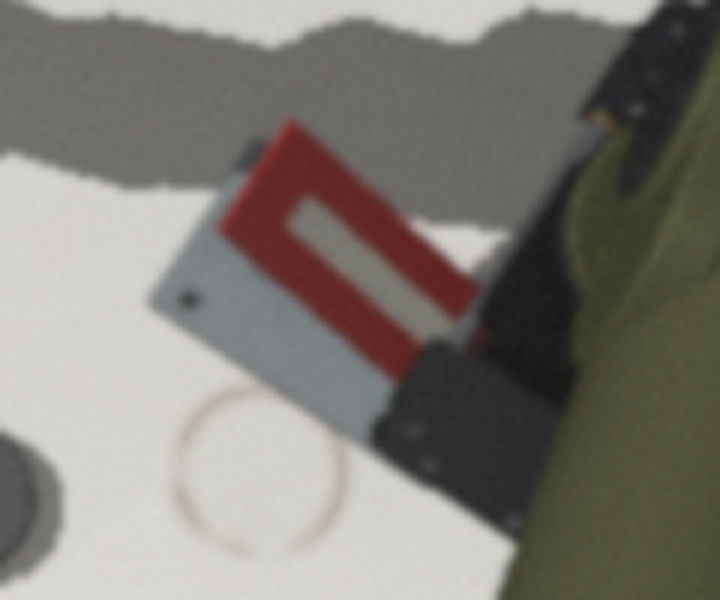

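```bash
python3 - <<'E'
import cv2
im=cv2.imread('pics/w19.png');cv2.imwrite('pics/w19z.png',cv2.resize(im[60:260,240:380],None,fx=4,fy=3,interpolation=cv2.INTER_CUBIC));cv2.imwrite('pics/w19y.png',cv2.resize(im[205:255,270:350],None,fx=9,fy=9,interpolation=cv2.INTER_CUBIC))
E
```

```text
(no output)
```

View pics/w19y.png

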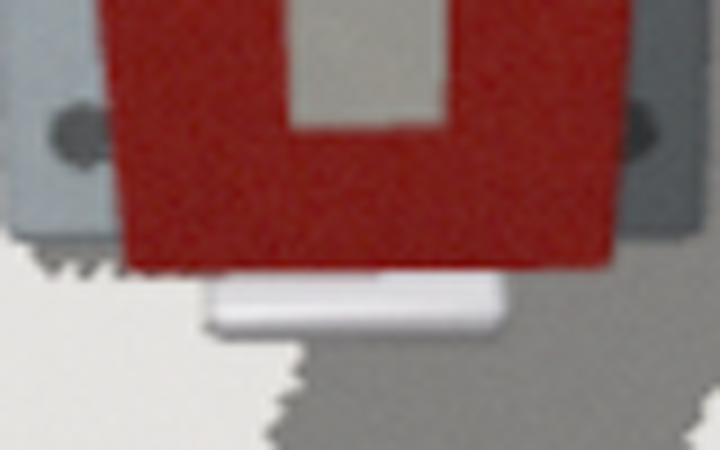

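```bash
python3 - <<'E'
from h import *
o=readout.get_obs()
g=lambda u,v:(270+(u+.5)/9-.5,205+(v+.5)/9-.5)
# plate top surface: x=0,z=5mm -> height .05+.0041 ; x=160 -> .05+.0918+.0041
lo=[ray('wrist',g(*p),.0541,o) for p in [(128,271),(613,267)]]
hi=[ray('wrist',p,.1459,o) for p in [(268,73),(350.5,72.5)]]
L=np.mean(lo,0);H=np.mean(hi,0);d=(H-L)[:2];print('plate yaw',np.degrees(np.arctan2(d[1],d[0])),np.linalg.norm(d),'exp .131',np.linalg.norm(lo[0]-lo[1]),np.linalg.norm(hi[0]-hi[1]))
for a in (lo,hi): q=a[0]-a[1];print(np.degrees(np.arctan2(q[1],q[0]))-90)
lip=[ray('wrist',g(*p),.0575,o) for p in [(213,305),(505,302)]]
n=np.array([.829,-.559]);e=np.array([.559,.829])
print('across plate lo,hi',L[:2]@n,H[:2]@n,'lip',np.mean(lip,0)[:2]@n,'along lo',L[:2]@e)
print([(round(x['score'],2),c2w('wrist',x['at'],o).round(4)) for x in pinpoint('wrist','plate_center')[:1]],[(round(x['score'],2),c2w('wrist',x['at'],o).round(4)) for x in pinpoint('wrist','rest_bed')[:1]])
E
```

```text
plate yaw 56.66668757133078 0.13005555294737087 exp .131 0.053863782564927465 0.05309445783929218
56.441000838670874
56.87181961449724
across plate lo,hi 0.5132096064638931 0.5117146037665954 lip 0.5118934553160048 along lo 0.06591476650350932
[(0.76, array([ 0.4971, -0.1784,  0.0972]))] [(0.82, array([ 0.4631, -0.2289,  0.0474]))]
```

View pics/w19z.png

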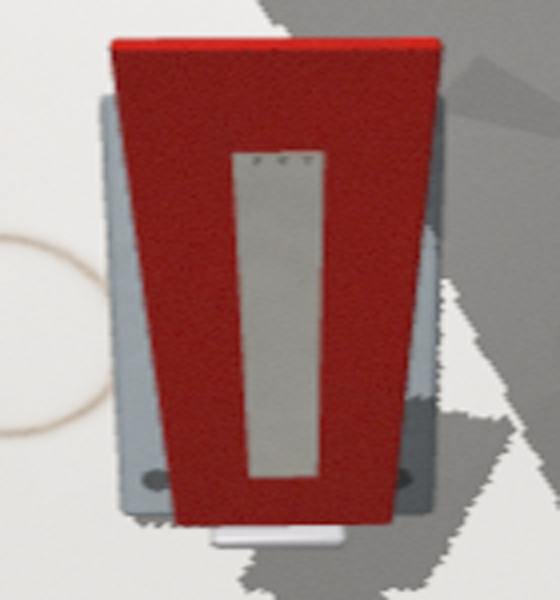

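```bash
python3 - <<'E'
from h import *
o=readout.get_obs()
g=lambda u,v:(270+(u+.5)/9-.5,205+(v+.5)/9-.5)
e=np.array([.559,.829])
for v in (325,330,335): print(ray('wrist',g(370,269.5),.0541,o)[:2]@e-ray('wrist',g(360,v),.0548,o)[:2]@e)
o,im=save('side','s20');cv2.imwrite('pics/s20z.png',cv2.resize(im[195:255,285:357,::-1],(720,600),interpolation=cv2.INTER_CUBIC))
E
```

```text
0.006165439104854099
0.006739618851439082
0.007314287279327272
```

View pics/s20z.png

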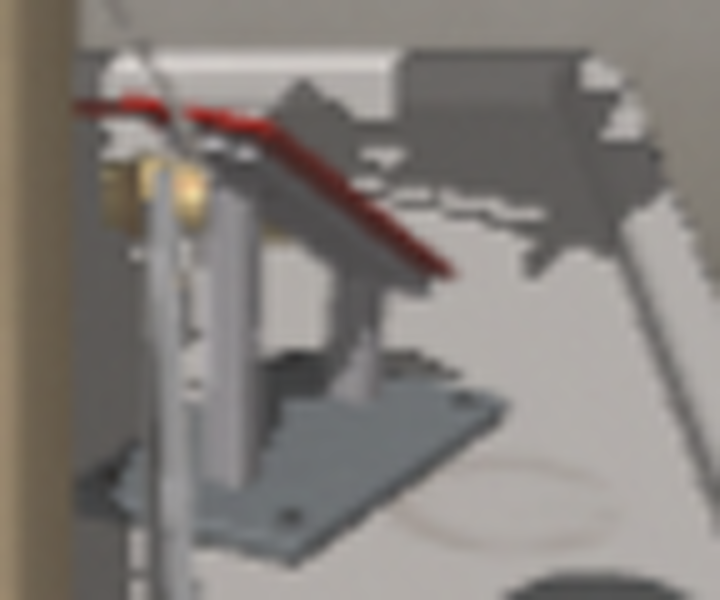

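```bash
python3 - <<'E'
from h import *
im=read_camera('top')
for n in ['tin','cap','spoon','valve']: print(n,[(round(x['score'],2),c2w('top',x['at']).round(4)) for x in pinpoint('top',n)[:1]])
print(readout.get_obs()['force'],readout.get_obs()['time_s']); print(sign_off())
E
```

```text
tin [(0.56, array([ 0.4798,  0.4603, -0.0026]))]
cap [(0.79, array([ 0.415 , -0.0098,  0.0009]))]
spoon [(0.68, array([0.608 , 0.0077, 0.0037]))]
valve [(0.65, array([ 0.5015, -0.1774,  0.0988]))]
[-0.73210049  0.29354637 -0.01767886] 15.25
the job is handed in; nothing more can be done
None
```

The red plate is lying flat on the sloped rest with its low end against the lip, and I handed the job in at about 15 s.

- **Slide:** I pushed the plate from its rear end with shut fingers until about 52 mm, a third of its length, hung over the stand's front end.
- **Lift and lay:** I gripped it across the overhanging end, about 23 mm from its tip. Lowering it onto the rest's top edge swung it round in the pads to the slope. I then slid it down until it stopped at the lip, let go and lifted clear.

**Last checks:**
- **Position:** In the wrist picture the plate's centreline was about 1 mm off the lip's middle. It was in line with the rest to about 0.5° and showed no gap at the lip. The detected centre height was 97 mm against 98 mm expected, and the gripper was about 0.2 m above the worktop, touching nothing.
- **Bystanders:** The tin and spoon were found within about 4 mm of where they started. The cap was about 6 mm off the side camera's first reading (the top camera had missed it), which I take as detection scatter.
- **Valve not confirmed:** The last check for the valve returned a point on the plate instead, so its final position was not measured. The arm never went near it.
- **Tool tilt:** The tool's tilt drifted 1 to 3° during the moves. I saw no effect on where the plate ended up.

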